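# Pin the shaker deck to its drive

### The arm

A 6-joint arm with a two-finger parallel gripper is mounted at the origin on a cart in front of the work surface, level with it; the furniture and walls round the work are solid. World frame = base frame: x ahead of the robot, y to its left, z up, the work surface at z = 0. Lengths are in mm, angles in degrees, forces in N, time in s.
With the tool pointing down it reaches from about 350 to 850 mm from the base axis. Payload 8.1 kg.
Tool frame: the origin (TCP) lies at the centre of the arm's flange, where the gripper is bolted on; the fingertips stand 173 mm ahead of it and the grasp point (between the pads) lies 155 mm ahead of it; z points along the fingers, y is the line along which they close (so a half turn about z gives the same grasp; the last joint's range is limited). The gripper opens to 85 mm and grips with 20 to 120 N. Pads are 22 mm wide; open, the fingers measure 114 mm over their backs; the gripper's body (76 mm by 85 mm) begins 54 mm behind the grasp point. The pads swing forward as they close: fully open they stand 13 mm farther back than shut.
Start: joints at [-4.893, 7.471, 85.268, -0, 87.261, -4.893], TCP at [600.006, 0.022, 404.692] pointing down, gripper open.
Joint ranges: [-169.43, 169.43], [-51.17, 129.36], [1.28, 143.12], [-76.62, 256.62], [0, 156.53], [-152.29, 152.29]. Speed limits (degrees/s): [136.94, 136.94, 159.86, 180, 180, 180].

### API

Orientations are given as [roll, pitch, yaw] about the fixed x, y, z axes, in that order (R = Rz(yaw) Ry(pitch) Rx(roll)).
In Python, from bench import * gives the robot as it stands.
- The arm moves only by the shell command python3 -m jog 'ROWS' [FORCE]. ROWS is text: rows parted by semicolons, each of 7 numbers parted by spaces: the shift along the tool's x, y, z scaled (see below), then the turn, a rotation vector about the tool's x, y, z scaled (see below), then the closure, from -1 (fully open) to 1 (shut). In form: tx ty tz wx wy wz hand; .... A call has 1 to 5 rows; each row shifts and turns the commanded pose from where the row before left it, along the tool's axes as they then stand; what a row does not reach is not made up. The controller multiplies each number of a shift by 0.1 m and each number of a turn by 60 degrees. A row lasts 1/8 s, in which the tool goes at most 62.5 mm and 10.7 degrees, less where a joint would pass 70% of its speed; a pose out of reach is approached as far as the arm can. A call with a number of a shift or a turn outside -1 to 1 is refused whole. A call with a gripper value outside its range is refused whole. The fingers move at their own pace and stop on an object; FORCE is the grip in N (left out, the last holds). Time passes only in rows, so rows that do not move let the fingers close. It gives the time, the measured TCP pose, the force, the opening and the grip force at its end, in the units of the state.
- sense(): the state, without advancing time (a new reading comes with each control period).
- snapshot(name): name is "scene" or "side" or "wrist"; returns a dict with "img" (400x640x3 uint8, red, green, blue), "fx", "fy", "cx", "cy" (pixels), "dist" ([k1, k2, p1, p2, k3] as OpenCV has them; the pictures are not rectified), "extrinsics" (4x4, takes a point from camera to world coordinates). Camera axes: x right, y down, z forward; pixel columns grow to the right and rows downward; lengths in mm; the calibration is good to about 2 mm. A picture is of the moment at which its call begins. There is no depth.
- hand_in(): hands the job in; it is judged then, once.
The state is a dict: "time": time; "joint_pos": joint angles; "qd": joint speeds; "joint_efforts": joint torques, N m; "tool_pos": TCP position; "tcp_rot": TCP orientation; "ft_force": force on the tool from outside, world axes, zero at the start; "wrist_torque": the same for the moment, N m; "finger_gap": finger opening in mm; "grip_force": force on a finger pad.
Only numpy, scipy, OpenCV 4.12 (cv2) and the standard library are available. Lean on these libraries where they do the work, as an engineer would, in place of code of your own. Each camera call takes 0.05 s, during which the arm holds its last target. There are 200 camera calls.

### The job

Draw the tapered pin with the red grip out of its blue stand, put it point first through the hole in the middle of the shaker's aluminium deck and on into the crank hole hidden out of line underneath. Press gently and let the pin drift sideways as the crank hole leads it, so that the deck is pulled into line, until the pin's collar sits flush on the deck; then let go. The two bottles on the deck and the carton beside the stand must stay standing in their places.

Things in the scene. Friction and masses are not known exactly. Their poses are not given: they have to be found in the camera images.
- pin: Tapered steel pin, 90 mm tall, 42 to 84 g, rigid, standing point down in the blue stand. Origin at the point, z up through the grip. Along z: cone widening evenly from 4 mm to 22 mm diameter at z = 1 to 32 mm, polished 22 mm shank to z = 50, collar 34 mm in diameter at z = 50 to 55, red square grip 20 x 20 mm (faces square to the pin's x and y) at z = 55 to 90.
- pin_collar (a point): Centre of the underside of the pin's collar, 50 mm above its point.
- deck_hole (a point): Centre of the deck's 24 mm through hole at its upper face, 70 mm above the worktop; z up, x and y along the deck's sides (x to its back). The deck is an aluminium plate 190 x 240 x 8 mm. It floats level on the shaker: pushed with about 3 N along its x or y it slides and stays where it is left; it has more than 10 mm of travel each way.
- drive: Shaker drive, hidden under the deck; origin on its fixed shaft axis at the top of the brass crank disc, 4 mm under the deck. The disc is 14 mm thick and does not give way. Its 24 mm through hole is centred 8 mm off this axis, in an unknown direction that is not measured, so 7 to 9 mm out of line with the deck hole: the pin's point enters it, then the cone meets one side. 30 mm free depth below. A load over 12 N on it ruins its bearing.
- shaker: Orbital shaker: white housing 170 x 200 x 45 mm, fixed to the worktop, deck on top at 70 mm; the deck's rubber mats stand 2 mm higher and the steel rails on its left and right sides 15 mm higher. Origin under its centre, x to its back, z up. Deck and drive belong to it.
- stand: Blue block 60 x 60 x 60 mm, fixed, with a 24 mm upright hole through its middle in which the pin is parked, its collar resting on the top. Origin under its centre.
- white_bottle: White capped bottle, 35 mm in diameter, 62 mm tall, loose, standing on the deck's back left rubber mat. Origin at its underside.
- violet_bottle: Bottle with violet cap, 38 mm in diameter, 75 mm tall, loose, standing on the deck's back right rubber mat. Origin at its underside.
- carton_small: White carton, 32 x 38 x 85 mm, loose, standing on the worktop to the right of the stand. Origin at its underside.
Not all that is in view belongs to the job. Of the things that look like the stand, the middle-sized one is meant. What is shaped like the white_bottle but turquoise is not meant.

How it is judged:
By the outcome, as a careful person would: the job done as asked, in the order asked, and still so for the second after the job is handed in, with the robot touching nothing.
It also fails if it takes over 59 s, if anything falls off the work surface, if the arm or the gripper's body presses on something with over 40 N, if the wrist force passes 120 N, or if a joint passes its speed limit or range.

## Working session

There is one attempt and no reset: what is moved stays moved. The work goes in short steps, Python scripts to look and compute and a shell command to move; the robot and the scene stay as the last step left them, time stands still between calls to the robot, and variables do not carry over. Pictures are saved under pics/ and viewed, at most 10 in all, crops included, and the job is handed in when it is done.

```bash
mkdir -p pics; ls
cat > h.py <<'E'
from bench import *
import numpy as np, cv2
def snap(n,f):
    s=snapshot(n); cv2.imwrite('pics/'+f,s['img'][:,:,::-1]); np.save('pics/'+f+'.npy',s,allow_pickle=True); return s
def load(f): return np.load('pics/'+f+'.npy',allow_pickle=True).item()
def ray(s,uv):
    K=np.array([[s['fx'],0,s['cx']],[0,s['fy'],s['cy']],[0,0,1]])
    p=cv2.undistortPoints(np.array([[uv]],float),K,np.array(s['dist'],float))[0,0]
    E=np.array(s['extrinsics']); return E[:3,3],E[:3,:3]@np.array([p[0],p[1],1])
def onz(s,uv,z):
    o,d=ray(s,uv); return o+d*(z-o[2])/d[2]
def proj(s,P):
    K=np.array([[s['fx'],0,s['cx']],[0,s['fy'],s['cy']],[0,0,1]]); E=np.linalg.inv(np.array(s['extrinsics']))
    return cv2.projectPoints(np.array([P],float),cv2.Rodrigues(E[:3,:3])[0],E[:3,3],K,np.array(s['dist'],float))[0][0,0]
E
python3 - <<'E'
from h import *
for n in ("scene","wrist","side"):
    s=snap(n,n+'0.png'); print(n,np.round(s['extrinsics'],2).tolist(),s['fx'])
print(sense())
E
```

```text
pics
scene [[-0.53, -0.48, 0.69, -225.18], [-0.85, 0.29, -0.45, 464.36], [0.02, -0.83, -0.56, 720.39], [0.0, 0.0, 0.0, 1.0]] 385.10327476969417
wrist [[1.0, 0.0, -0.0, 599.85], [-0.0, -0.95, -0.3, 77.78], [-0.0, 0.3, -0.95, 372.06], [0.0, 0.0, 0.0, 1.0]] 286.7614662277282
side [[0.88, -0.22, 0.43, 105.87], [-0.48, -0.4, 0.78, -824.11], [-0.0, -0.89, -0.46, 547.02], [0.0, 0.0, 0.0, 1.0]] 377.0792329853549
{'time': 0.15, 'joint_pos': array([-4.89431901e+00,  7.50684485e+00,  8.53163375e+01,  1.16688730e-03,
        8.72629293e+01, -4.89340736e+00]), 'qd': array([-0.04240827,  0.05224814, -0.19850719, -0.06798152,  0.02135402,
        0.06497545]), 'joint_efforts': array([ 1.01583330e-03, -5.70061326e+01, -5.01160097e+01, -1.39109225e-04,
        9.69119486e-03, -7.10949371e-05]), 'tool_pos': array([5.99817094e+02, 2.87236420e-02, 4.03854417e+02]), 'tcp_rot': array([-1.79914302e+02, -8.50674584e-03,  8.99990254e+01]), 'ft_force': array([ 0.6560278 ,  0.1058855 , -0.08367801]), 'wrist_torque': array([ 0.0032631 , -0.00401649, -0.01161679]), 'grip_force': 0.0, 'finger_gap': 85.19557937329179}
```

View pics/scene0.png

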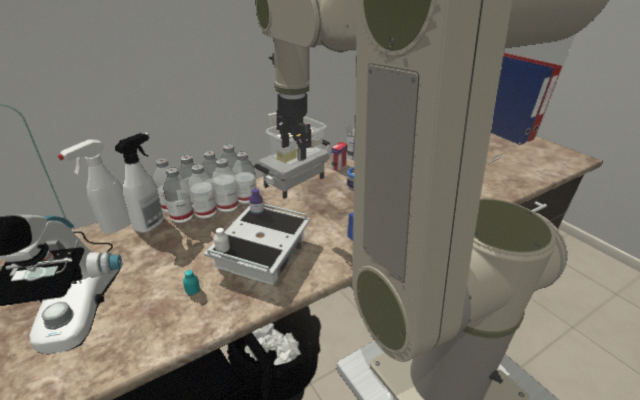

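View pics/wrist0.png

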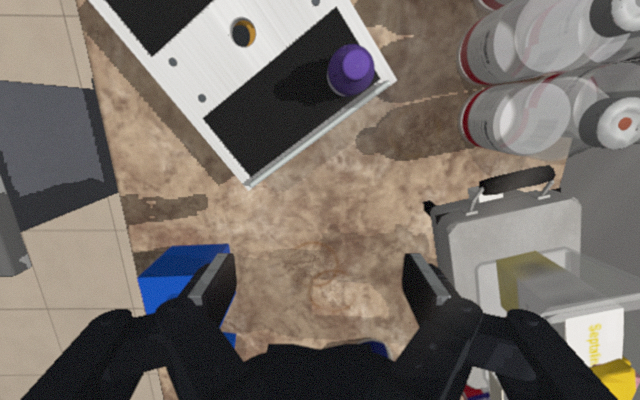

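View pics/side0.png

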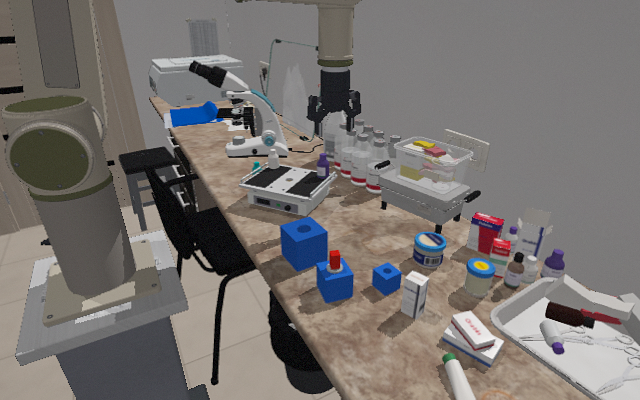

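The scene picture shows the shaker, with its deck hole near (260,235), the white bottle at (221,240) and the violet bottle at (256,200). The turquoise bottle at (191,283) is not meant. In the side picture there are three blue blocks: large at (303,245), middle at (335,280) holding the red grip, and small at (386,279). The middle one fits both the size and the parked pin. The white carton is at (414,295), and the wrist picture shows the deck hole at (243,32). I'll confirm the block in one enlarged crop.

Run:
```python
from h import *
s=load('side0.png'); im=s['img'][:,:,::-1]
cv2.imwrite('pics/crop1.png',cv2.resize(im[210:330,260:440],None,fx=4,fy=4,interpolation=cv2.INTER_CUBIC))
hsv=cv2.cvtColor(s['img'],cv2.COLOR_RGB2HSV)
m=((hsv[...,0]<8)|(hsv[...,0]>172))&(hsv[...,1]>150)&(hsv[...,2]>60); m[:,:]&=True
m[:, :310]=0; m[:,360:]=0
v,u=np.nonzero(m); print(u.min(),u.max(),v.min(),v.max(),u.mean(),v.mean())
print('pin',onz(s,(u.mean(),v.mean()),85))
w=load('wrist0.png'); sc=load('scene0.png')
print('hole w',onz(w,(243,32),70),'sc',onz(sc,(260,235),70))
print('violet w',onz(w,(352,62),147)[:2],'white sc',onz(sc,(222,231),134)[:2])
print('carton',onz(s,(414,278),85)[:2], 'bigblue', onz(s,(303,230),90)[:2])
# deck corners in wrist: right rail front end, back
for c in ((248,187),(396,82)): print(onz(w,c,85))
```

```text
330 359 162 268 337.7991631799163 237.4267782426778
pin [ 479.22471172 -224.54053953   85.        ]
hole w [529.30535742 145.59632252  70.        ] sc [524.5211387 146.9129151  70.       ]
violet w [623.32129028 109.58214042] white sc [512.43114234 250.1143255 ]
carton [ 532.7612684  -414.34451622] bigblue [ 422.03362229 -166.26493595]
[526.36649784   0.973962    85.        ]
[671.11166881 101.48591857  85.        ]
```

View pics/crop1.png

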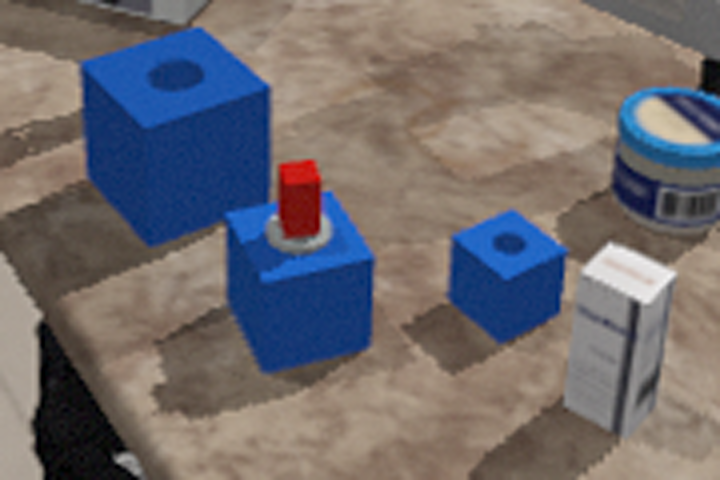

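The crop confirms it: the red grip with its steel collar stands in the middle-sized block (crop (299,200), full picture (335,260)), with the carton well to its right at (620,340). Next I work out the approach.

Run:
```python
from h import *
s=load('side0.png')
print('pin',onz(s,(260+299/4,210+200/4),82), 'top',onz(s,(260+298/4,210+165/4),100))
print('carton top',onz(s,(260+628/4,210+267/4),85), 'big top',onz(s,(260+176/4,210+75/4),90),'small',onz(s,(260+509/4,210+243/4),40))
```

```text
pin [ 432.79579567 -289.19965153   82.        ] top [ 434.79068392 -284.36640259  100.        ]
carton top [ 540.22671304 -414.30173308   85.        ] big top [ 426.42744896 -162.58123555   90.        ] small [ 540.69174946 -328.16762914   40.        ]
```

```bash
python3 -m jog '-0.5 -0.28 0.1 0 0 0 -1;-0.5 -0.28 0.1 0 0 0 -1;-0.5 -0.28 0.1 0 0 0 -1;-0.5 -0.28 0.1 0 0 0 -1;-0.5 -0.28 0.1 0 0 0 -1'; python3 -m jog '-0.37 -0.26 0.1 0 0 0 -1;0 0 0 0 0 0 -1;0 0 0 0 0 0 -1'
python3 - <<'E'
from h import *
s=snap('wrist','w1.png'); print(sense()['tool_pos'],sense()['tcp_rot'])
E
```

```text
time: 0.78
tool_pos: [458.8, -251.3, 354.2]
tcp_rot: [-180.0, -0.0, 90.0]
ft_force: [0.2, -0.7, -0.2]
finger_gap: 85.2
grip_force: 0.0
time: 1.15
tool_pos: [434.1, -286.7, 344.7]
tcp_rot: [180.0, -0.0, 90.0]
ft_force: [0.2, 0.4, 0.5]
finger_gap: 85.5
grip_force: 0.0
[ 434.50308493 -286.37579974  344.87114468] [ 1.79975708e+02 -1.51565654e-02  9.00265195e+01]
```

View pics/w1.png

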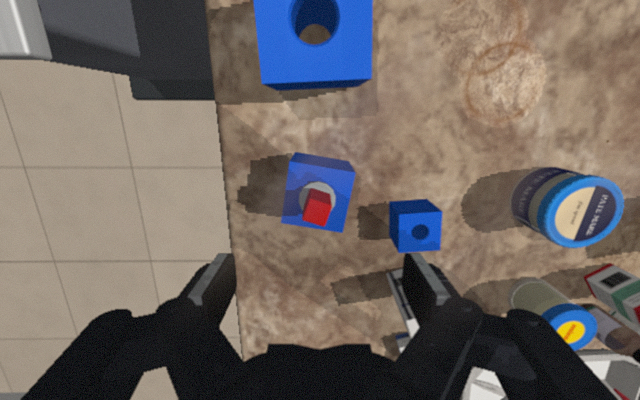

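The wrist picture shows the middle block at (318,190), with the grip's top face at about (315,210), turned a few degrees. The carton lies at (405,310), outside the right finger.

Run:
```python
from h import *
s=load('w1.png'); im=s['img']
hsv=cv2.cvtColor(im,cv2.COLOR_RGB2HSV)
m=(((hsv[...,0]<8)|(hsv[...,0]>172))&(hsv[...,1]>150)&(hsv[...,2]>60)); m[:180]=0;m[245:]=0;m[:,:285]=0;m[:,350:]=0
v,u=np.nonzero(m);print(u.min(),u.max(),v.min(),v.max())
print(np.where(m,im[...,0],0)[v.min():v.max()+1,u.min():u.max()+1][::2])
b=((hsv[...,0]>100)&(hsv[...,0]<125)&(hsv[...,1]>150)); b[:150]=0;b[240:]=0;b[:,:275]=0;b[:,365:]=0
c=max(cv2.findContours(b.astype(np.uint8),0,2)[0],key=cv2.contourArea)
print(cv2.approxPolyDP(cv2.convexHull(c),3,True)[:,0].tolist())
```

```text
303 330 189 225
[[  0   0   0   0   0   0   0   0 108 110   0   0   0   0   0   0   0   0
    0   0   0   0   0   0   0   0   0   0]
 [  0   0   0   0   0   0   0   0   0   0 111 115   0 110 115 117 112   0
    0   0   0   0   0   0   0   0   0   0]
 [  0   0   0   0   0   0   0   0 110 116   0 112 118 114 112 117 116 116
  113 117 118 117 113   0   0   0   0   0]
 [  0   0   0   0   0   0  90 102   0 115 117 117 118 122 116 114 116 118
  117 117 115 120 115 120 118 120   0   0]
 [  0   0   0   0   0   0   0 108 115 113 113 115 116 119 117 115 120 120
  118 116 119 117 114 117 117 116 125   0]
 [  0   0   0   0   0 100 132 156 162 152 144 132 128 122 115 116 119 113
  117 120 119 118 123 119 117 118 120   0]
 [  0   0   0   0   0 111 148 166 173 168 175 171 173 166 161 156 148 137
  130 124 122 117 119 119 116 123 121   0]
 [  0   0   0   0 103 133 160 170 171 171 174 172 174 173 172 173 175 176
  172 173 168 157 153 141 133 127 121   0]
 [  0   0   0  99 125 158 167 170 169 170 171 175 172 176 174 174 171 178
  170 175 173 172 176 177 173 175 166 168]
 [  0   0  91 116 151 167 169 1
[... 500 characters left out ...]
71 175 176
  174 175 177 178 174 179 182   0   0   0]
 [143 161 174 168 174 168 170 172 170 171 175 174 173 173 177 170 173 175
  175 174 176 176 176 184 176   0   0   0]
 [141 165 173 168 177 173 173 169 171 170 174 173 170 175 175 173 176 175
  172 174 178 174 184 175   0   0   0   0]
 [  0   0   0   0   0   0 144 161 169 170 176 173 177 170 173 173 176 174
  176 174 176 180 178   0   0   0   0   0]
 [  0   0   0   0   0   0   0   0   0   0   0   0   0 159 171 176 176 178
  175 173 182 181   0   0   0   0   0   0]
 [  0   0   0   0   0   0   0   0   0   0   0   0   0   0   0   0   0   0
    0 155 166   0   0   0   0   0   0   0]]
[[295, 153], [354, 172], [341, 231], [282, 221], [289, 162]]
```

```bash
cat >> h.py <<'E'
def red(s,z,thr,box):
    im=s['img'].astype(int); m=(im[...,0]>thr)&(im[...,1]<80)&(im[...,2]<90)
    k=np.zeros_like(m); u0,u1,v0,v1=box; k[v0:v1,u0:u1]=1; m&=k
    c=max(cv2.findContours(m.astype(np.uint8),0,1)[0],key=cv2.contourArea)[:,0].astype(float)
    W=np.array([onz(s,p,z)[:2] for p in c]); return cv2.minAreaRect(W.astype(np.float32)), c.min(0),c.max(0)
E
python3 - <<'E'
from h import *
s=load('w1.png'); print(red(s,100,145,(295,340,190,230)))
for z,c in ((100,((308.5,198),(330.5,204.5),(303,219.5),(324,226))),(60,((295,153),(354,164),(341,231),(282,221)))):
    P=np.array([onz(s,p,z)[:2] for p in c]); print(P.round(1).tolist(),P.mean(0))
E
```

```text
(((433.0644226074219, -286.5662841796875), (18.8778076171875, 18.135887145996094), 71.78357696533203), array([303., 199.]), array([330., 225.]))
[[426.5, -274.7], [443.7, -280.1], [421.9, -292.7], [438.7, -298.3]] [ 432.68560867 -286.44646908]
[[413.6, -245.7], [465.9, -255.5], [455.8, -320.2], [399.7, -309.9]] [ 433.75121041 -282.80703939]
```

```bash
python3 -m jog '0 -0.01 0.3 0 0 0.142 -1;0 0 0.3 0 0 0.142 -1;0 0 0.2 0 0 0 -1;0 0 0.22 0 0 0 -1;0 0 0 0 0 0 -1' 80; python3 -m jog '0 0 0 0 0 0 1;0 0 0 0 0 0 1;0 0 0 0 0 0 1;0 0 0 0 0 0 1;0 0 0 0 0 0 1'
```

```text
time: 1.82
tool_pos: [433.1, -285.3, 241.1]
tcp_rot: [-179.8, -0.1, 73.1]
ft_force: [-0.1, 0.5, -0.1]
finger_gap: 85.3
grip_force: 0.0
time: 2.45
tool_pos: [433.2, -287.2, 243.6]
tcp_rot: [179.9, 0.0, 73.0]
ft_force: [-1.2, 0.8, 5.8]
finger_gap: 19.0
grip_force: 79.1
```

```bash
python3 -m jog '0 0 -0.1 0 0 0 1;0 0 -0.2 0 0 0 1;0 0 -0.3 0 0 0 1;0 0 -0.4 0 0 0 1;0 0 -0.4 0 0 0 1'; python3 -m jog '0 0 0 0 0 0 1;0 0 0 0 0 0 1'
python3 - <<'E'
from h import *
s=snap('side','s2.png'); cv2.imwrite('pics/s2c.png',cv2.resize(s['img'][130:310,260:420,::-1],None,fx=3,fy=3))
E
```

```text
time: 3.08
tool_pos: [432.7, -286.8, 384.1]
tcp_rot: [-180.0, -0.0, 73.0]
ft_force: [0.6, 0.0, -0.2]
finger_gap: 18.9
grip_force: 78.1
time: 3.32
tool_pos: [432.8, -286.9, 382.4]
tcp_rot: [-180.0, -0.0, 73.0]
ft_force: [0.1, -0.6, -1.0]
finger_gap: 18.7
grip_force: 78.2
```

View pics/s2c.png

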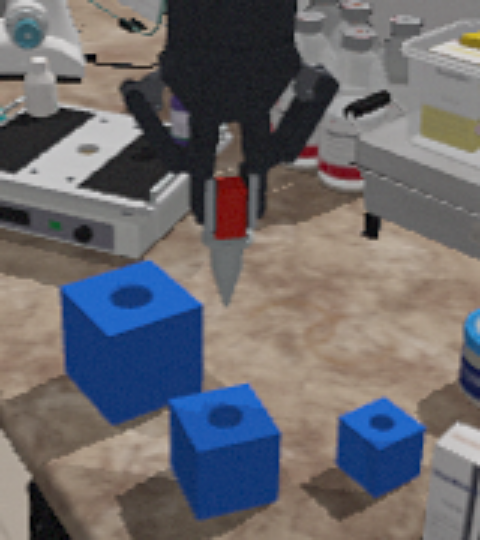

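The pin hangs upright in the fingers (point at crop (227,305)), the stand is empty, and the carton still stands. I now move over the deck.

```bash
python3 -m jog '0.35 -0.05 -0.05 0 0 0 1;0.55 -0.05 0 0 0 0 1;0.55 -0.05 0 0 0 0 1;0.55 -0.05 0 0 0 0 1;0.55 -0.05 0 0 0 0 1'; python3 -m jog '0.55 -0.05 0 0 0 0 1;0.55 -0.03 0 0 0 0 1;0.5 -0.03 0 0 0 0 1;0.26 0 0 0 0 0 1;0 0 0 0 0 0 1';python3 -m jog '0 0 0 0 0 0 1;0 0 0 0 0 0 1'
python3 - <<'E'
from h import *
s=snap('wrist','w3.png'); t=sense(); print(t['tool_pos'],t['tcp_rot'],t['ft_force'])
p=t['tool_pos']; print('tip expected',proj(s,p-[0,0,233.5]))
E
```

```text
time: 4.0
tool_pos: [483.4, -34.1, 386.0]
tcp_rot: [-179.8, 0.0, 72.9]
ft_force: [0.5, 0.1, 0.2]
finger_gap: 18.6
grip_force: 78.2
time: 4.62
tool_pos: [527.4, 146.9, 385.6]
tcp_rot: [-179.8, 0.1, 73.1]
ft_force: [-0.5, -0.7, -2.2]
finger_gap: 19.1
grip_force: 78.2
time: 4.88
tool_pos: [527.6, 144.2, 387.2]
tcp_rot: [-180.0, 0.0, 72.9]
ft_force: [-0.2, 0.6, -0.3]
finger_gap: 18.9
grip_force: 78.2
[527.69977493 144.24271589 387.44787755] [-1.79978578e+02  1.90872977e-02  7.28807142e+01] [-1.19031733 -0.06173627 -1.05383559]
tip expected [318.65644235 217.45112768]
```

View pics/w3.png

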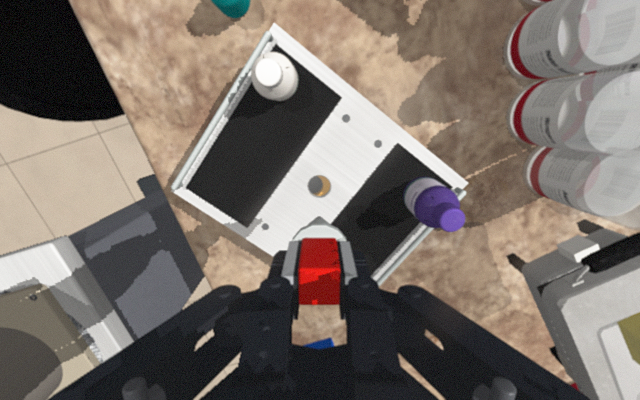

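The wrist picture shows the deck hole at about (319,186), with brass visible inside it. The pin's point is just above the collar's edge near (318,217), where it was predicted. Both bottles stand at (275,75) and (437,205).

Run:
```python
from h import *
s=load('w3.png'); im=s['img']
g=cv2.cvtColor(im,cv2.COLOR_RGB2GRAY); print(g[172:200:2,303:337:2])
print((im[...,0].astype(int)-im[...,2])[172:200:2,303:337:2])
m=((g<185)|((im[...,0].astype(int)-im[...,2])>25)).astype(np.uint8); k=np.zeros_like(m);k[168:202,300:340]=1;m&=k
c=max(cv2.findContours(m,0,1)[0],key=cv2.contourArea)
W=np.array([onz(s,p,70)[:2] for p in c[:,0].astype(float)],np.float32)
print(cv2.fitEllipse(c),cv2.fitEllipse(W))
t=sense();print(t['tool_pos'])
```

```text
[[225 224 226 230 228 229 226 229 230 231 236 237 238 235 236 236 234]
 [228 227 225 228 230 229 229 220 220 224 230 236 238 238 235 233 236]
 [228 226 226 224 226 181 134 126 145 148 160 209 235 238 239 237 235]
 [227 227 228 221 150 111 108 107 115 141 147 145 192 232 236 239 237]
 [227 231 228 167 111 107 109 108 102 118 147 148 146 197 233 236 238]
 [224 225 217 122 109 109 107 107 101 109 140 145 147 157 227 230 233]
 [227 227 196 107 107 108 106 105 105  98 139 144 144 145 214 232 230]
 [229 228 182 104 106 105 102 103 102 100 134 148 140 142 203 229 230]
 [229 232 212 114 103  99 100  99 101 114 143 147 150 139 207 230 230]
 [226 230 230 146 102 100 101  97 102 125 146 142 142 144 222 230 229]
 [232 228 230 199 122  95  96 109 126 181 153 143 136 190 228 228 230]
 [231 233 230 230 190 151 121 133 173 166 144 135 184 228 228 229 228]
 [229 231 231 233 230 209 179 160 156 141 152 197 229 235 230 228 230]
 [232 231 231 232 233 231 227 227 227 225 228 228 228 230 233 231 230]]
[[  3   3   1   4   4   6   4   3   4   3   4   2   4   5   5   2   3]
 [  2   4   3   3   4   3   3   6 
[... 432 characters left out ...]
5  62  77  77  65   3   3   4]
 [  4   4   4   2   3  -1   0   3  -3  21  71  74  79  47   1   4   2]
 [  4   4   2   3  -1   0   4   0  17  50  78  76  72  16   6   3   3]
 [  5   4   3   4  -1   4   9  27  56 122  85  72  26   3   2   5   2]
 [  3   2   4   3   7  18  36  59 112  99  66  19   2   3   4   4   2]
 [  3   4   3   4   3   2   8  12  20  13  -1   3   4   5   4   6   4]
 [  3   3   2   3   2   2   1   3   2   2   4   3   3   3   2   1   2]]
((318.8632507324219, 185.81570434570312), (21.43341064453125, 22.767757415771484), 113.17127990722656) ((528.57275390625, 146.38525390625), (22.573871612548828, 23.615371704101562), 33.856868743896484)
[527.69977493 144.24271589 387.44787755]
```

Run:
```python
from h import *
from scipy.optimize import least_squares
s=load('w3.png'); E=[(318,176),(320,178),(321.3,180),(322,184),(322,186),(321.3,188),(319.5,190),(317,192)]
W=np.array([onz(s,p,58)[:2] for p in E])
r=least_squares(lambda c:np.hypot(*(W-c).T)-12,W.mean(0)-[5,0]); c=r.x; print('crank',c,'res',r.fun.round(1),'off',c-[528.6,146.4])
a=np.radians(73);B=np.array([[np.cos(a),np.sin(a)],[np.sin(a),-np.cos(a)]])
print('hole shift tool xy',B@(np.array([528.6,146.4])-[527.7,144.24]),'drift dir tool',B@(c-[528.6,146.4]))
im=s['img'].astype(int);print(im[208:226,314:324,0])
```

```text
crank [519.94728142 148.27648519] res [-0.4 -0.2  0.1  0.2  0.4  0.4 -0.2 -0.6] off [-8.65271858  1.87648519]
hole shift tool xy [2.32875281 0.2291514 ] drift dir tool [-0.73531837 -8.82326711]
[[232 232 235 235 234 232 232 235 233 234]
 [231 233 233 234 233 233 234 232 234 236]
 [231 234 234 232 235 235 233 231 233 232]
 [235 232 234 229 235 234 235 235 235 229]
 [232 235 235 234 231 232 233 236 234 233]
 [231 235 233 235 231 235 229 233 234 236]
 [231 233 237 235 237 237 234 233 234 236]
 [232 235 236 231 233 232 231 235 236 235]
 [235 232 231 195 164 156 180 224 232 236]
 [234 213 172 132 110 112 128 163 202 231]
 [202 155 116 106 109 112 112 129 150 198]
 [153 118 109 115 109 122 119 124 122 148]
 [111 108 115 114 122 118 122 120 123 121]
 [109 109 114 118 119 122 124 123 120 123]
 [113 113 118 117 120 119 124 121 124 125]
 [122 124 128 123 127 126 128 131 134 137]
 [142 143 151 143 146 147 151 150 152 152]
 [190 193 195 193 198 197 198 200 199 199]]
```

```bash
python3 -m jog '0.023 -0.02 0.4 0 0 0 1;0 0 0.3 0 0 0 1;0 0 0.08 0 0 0 1;0 0 0 0 0 0 1;0 0 0 0 0 0 1'; python3 -m jog '0 0 0 0 0 0 1'; python3 -m jog '0 0 0.05 0 0 0 1;0 0 0.05 0 0 0 1;0 0 0.04 0 0 0 1;0 0 0 0 0 0 1';  python3 -m jog '0 0 0 0 0 0 1'
```

```text
time: 5.55
tool_pos: [527.3, 147.9, 311.5]
tcp_rot: [179.9, -0.1, 72.9]
ft_force: [-0.7, 0.6, -0.5]
finger_gap: 18.4
grip_force: 78.2
time: 5.68
tool_pos: [527.1, 148.0, 311.2]
tcp_rot: [179.9, -0.1, 73.0]
ft_force: [-0.0, -0.4, -0.3]
finger_gap: 18.7
grip_force: 78.2
time: 6.18
tool_pos: [526.3, 148.0, 294.9]
tcp_rot: [-179.9, 0.0, 73.0]
ft_force: [0.1, -0.1, 0.0]
finger_gap: 19.1
grip_force: 78.2
time: 6.3
tool_pos: [526.6, 148.0, 295.7]
tcp_rot: [-180.0, 0.0, 73.0]
ft_force: [1.5, 0.3, -0.6]
finger_gap: 18.7
grip_force: 78.2
```

```bash
cat > avg.py <<'E'
from h import *
F=[];P=[]
for i in range(5):
    snapshot('wrist'); t=sense(); F.append(t['ft_force']);P.append(t['tool_pos'])
F=np.array(F);p=np.mean(P,0);f=F.mean(0)
a=np.radians(t['tcp_rot'][2]);B=np.array([[np.cos(a),np.sin(a)],[np.sin(a),-np.cos(a)]])
print('t',t['time'],'pos',p.round(1),'depth',round(70-(p[2]-233.5),1),'F',f.round(2),'sd',F.std(0).round(1),'Ftool xy',(B@f[:2]).round(2),'tq',t['wrist_torque'].round(2),'rp',t['tcp_rot'].round(1))
E
python3 avg.py; python3 -m jog '0 0 0.03 0 0 0 1;0 0 0.03 0 0 0 1;0 0 0.02 0 0 0 1;0 0 0 0 0 0 1' |grep -E 'pos|force'; python3 avg.py
```

```text
t 6.55 pos [526.7 148.  295.9] depth 7.6 F [ 0.12 -0.23 -0.56] sd [0.4 0.5 0.5] Ftool xy [-0.18  0.18] tq [0.02 0.02 0.02] rp [180.  -0.  73.]
tool_pos: [526.4, 148.0, 287.3]
ft_force: [0.1, 0.1, -0.8]
grip_force: 78.2
t 7.3 pos [526.6 148.  287.7] depth 15.8 F [-0.35  0.26 -0.65] sd [0.4 0.5 0.3] Ftool xy [ 0.15 -0.41] tq [-0.03 -0.01  0.02] rp [180.  -0.  73.]
```

```bash
python3 -m jog '0 0 0.03 0 0 0 1;0 0 0.02 0 0 0 1;0 0 0 0 0 0 1' |grep -E 'force'; python3 avg.py;  python3 -m jog '0 0 0.02 0 0 0 1;0 0 0.01 0 0 0 1;0 0 0 0 0 0 1' |grep -E 'force'; python3 avg.py
```

```text
ft_force: [0.1, -1.2, -0.3]
grip_force: 78.2
t 7.925 pos [526.6 148.  282.7] depth 20.8 F [-0.11 -0.19 -0.76] sd [0.7 0.8 0.4] Ftool xy [-0.21 -0.05] tq [ 0.03 -0.03  0.08] rp [180.  -0.  73.]
ft_force: [0.3, 0.5, -0.1]
grip_force: 78.2
t 8.55 pos [526.6 148.  279.7] depth 23.8 F [-0.05  0.33 -1.23] sd [0.4 0.4 0.4] Ftool xy [ 0.3  -0.14] tq [ 0.01 -0.04 -0.02] rp [180.  -0.  73.]
```

```bash
python3 -m jog '0 0 0.02 0 0 0 1;0 0 0 0 0 0 1' |grep -E 'ft_force'; python3 avg.py;  python3 -m jog '0 0 0.015 0 0 0 1;0 0 0 0 0 0 1' |grep -E 'ft_force'; python3 avg.py
```

```text
ft_force: [0.1, -0.2, -0.1]
t 9.05 pos [526.5 148.  277.5] depth 26.0 F [-0.41 -0.11 -0.65] sd [0.5 0.3 0.4] Ftool xy [-0.22 -0.36] tq [-0.04  0.15 -0.02] rp [-180.    0.   73.]
ft_force: [-2.8, -0.2, -0.4]
t 9.55 pos [526.4 148.  276. ] depth 27.5 F [-2.89 -0.36 -0.  ] sd [0.2 0.4 0.4] Ftool xy [-1.2  -2.66] tq [-0.13  0.64 -0.08] rp [-180.    0.   73.]
```

```bash
python3 -m jog '-0.003 -0.01 0 0 0 0 1;-0.003 -0.01 0.015 0 0 0 1;0 0 0 0 0 0 1' |grep -E 'ft_force'; python3 avg.py;  python3 -m jog '-0.002 -0.006 0.02 0 0 0 1;0 0 0 0 0 0 1' |grep -E 'ft_force'; python3 avg.py
```

```text
ft_force: [2.0, -1.9, -0.1]
t 10.175 pos [525.  148.  275.2] depth 28.3 F [ 3.16 -1.56  1.15] sd [0.8 0.5 0.6] Ftool xy [-0.56  3.48] tq [-0.27 -0.72 -0.02] rp [179.9  -0.   73. ]
ft_force: [4.2, -0.9, 1.4]
t 10.675 pos [523.9 148.1 272.8] depth 30.7 F [ 4.1  -0.66  1.2 ] sd [0.7 0.6 0.6] Ftool xy [0.57 4.11] tq [-0.11 -0.82 -0.02] rp [180.  -0.  73.]
```

```bash
python3 -m jog '0 0 0.025 0 0 0 1;0 0 0 0 0 0 1' |grep -E 'ft_force'; python3 avg.py;  python3 -m jog '0 0 0.02 0 0 0 1;0 0 0 0 0 0 1' |grep -E 'ft_force'; python3 avg.py
```

```text
ft_force: [4.7, -0.4, -0.2]
t 11.175 pos [523.6 148.  269.7] depth 33.8 F [ 3.96 -0.84 -1.48] sd [0.5 0.5 0.3] Ftool xy [0.36 4.03] tq [-0.17 -0.76  0.  ] rp [-180.    0.   73.]
ft_force: [1.2, -1.5, -0.6]
t 11.675 pos [523.6 147.9 267.9] depth 35.6 F [ 1.48 -1.82 -0.28] sd [0.4 0.4 0.4] Ftool xy [-1.31  1.95] tq [-0.47 -0.27  0.01] rp [-180.    0.   73.]
```

```bash
python3 -m jog '-0.007 -0.009 0 0 0 0 1;0 0 0.015 0 0 0 1;0 0 0 0 0 0 1' |grep -E 'ft_force'; python3 avg.py;  python3 -m jog '-0.002 -0.004 0.015 0 0 0 1;0 0 0 0 0 0 1' |grep -E 'ft_force'; python3 avg.py
```

```text
ft_force: [2.3, -0.3, -0.7]
t 12.3 pos [522.9 147.6 266.9] depth 36.6 F [ 2.8  -0.88  0.76] sd [1.  0.6 0.2] Ftool xy [-0.02  2.94] tq [-0.17 -0.64 -0.02] rp [180.  -0.  73.]
ft_force: [3.9, -1.6, -0.0]
t 12.8 pos [522.4 147.5 265.2] depth 38.3 F [ 3.59 -0.96  0.65] sd [0.3 0.4 0.5] Ftool xy [0.13 3.71] tq [-0.2  -0.71  0.01] rp [180.  -0.  73.]
```

```bash
python3 -m jog '-0.001 -0.003 0.02 0 0 0 1;0 0 0 0 0 0 1' |grep -E 'ft_force'; python3 avg.py;  python3 -m jog '-0.002 -0.005 0.02 0 0 0 1;0 0 0 0 0 0 1' |grep -E 'ft_force'; python3 avg.py
```

```text
ft_force: [2.4, -1.4, 0.4]
t 13.3 pos [521.9 147.5 262.9] depth 40.6 F [ 3.1  -1.43 -0.23] sd [0.8 0.3 0.4] Ftool xy [-0.46  3.38] tq [-0.34 -0.58 -0.  ] rp [-180.    0.   73.]
ft_force: [2.2, -1.7, -0.0]
t 13.8 pos [521.4 147.4 261. ] depth 42.5 F [ 2.17 -2.52  0.5 ] sd [0.6 0.6 0.6] Ftool xy [-1.78  2.81] tq [-0.53 -0.33 -0.01] rp [-180.    0.   73.]
```

```bash
python3 -m jog '-0.010 -0.005 0 0 0 0 1;0 0 0.015 0 0 0 1;0 0 0 0 0 0 1' |grep -E 'ft_force'; python3 avg.py;  python3 -m jog '-0.003 -0.003 0.015 0 0 0 1;0 0 0 0 0 0 1' |grep -E 'ft_force'; python3 avg.py
```

```text
ft_force: [3.4, 0.4, -0.8]
t 14.425 pos [520.7 146.7 259.6] depth 43.9 F [ 3.26  0.06 -0.8 ] sd [0.4 0.4 0.6] Ftool xy [1.02 3.1 ] tq [ 0.06 -0.63 -0.04] rp [-180.   -0.   73.]
ft_force: [4.2, 0.4, -1.0]
t 14.925 pos [520.4 146.4 258.2] depth 45.3 F [ 4.03  0.17 -0.43] sd [0.3 0.5 0.5] Ftool xy [1.34 3.8 ] tq [-0.04 -0.76  0.  ] rp [180.   0.  73.]
```

```bash
python3 -m jog '0 0 0.015 0 0 0 1;0 0 0.01 0 0 0 1;0 0 0 0 0 0 1' |grep -E 'ft_force'; python3 avg.py;  python3 -m jog '0 0 0.012 0 0 0 1;0 0 0 0 0 0 1' |grep -E 'ft_force'; python3 avg.py
```

```text
ft_force: [4.2, -0.1, -0.7]
t 15.55 pos [520.3 146.4 255.6] depth 47.9 F [ 3.91 -0.54 -0.85] sd [0.8 0.4 0.8] Ftool xy [0.63 3.9 ] tq [-0.05 -0.78 -0.01] rp [-180.    0.   73.]
ft_force: [3.0, -0.5, -0.0]
t 16.05 pos [520.3 146.5 254.4] depth 49.1 F [ 3.37  0.12 -1.26] sd [0.7 0.4 0.6] Ftool xy [1.1  3.19] tq [ 0.04 -0.68  0.01] rp [-180.   -0.   73.]
```

```bash
python3 -m jog '0 0 0.006 0 0 0 1;0 0 0 0 0 0 1' |grep -E 'ft_force'; python3 avg.py;  python3 -m jog '0 0 0.005 0 0 0 1;0 0 0 0 0 0 1' |grep -E 'ft_force'; python3 avg.py
```

```text
ft_force: [3.5, -0.5, -0.3]
t 16.55 pos [520.3 146.5 253.9] depth 49.6 F [ 2.66 -0.26 -0.13] sd [0.3 0.7 0.5] Ftool xy [0.53 2.62] tq [-0.   -0.62  0.  ] rp [-180.    0.   73.]
ft_force: [2.6, -0.0, 1.8]
t 17.05 pos [520.4 146.5 253.5] depth 50.0 F [ 2.12 -0.18  1.64] sd [0.3 0.4 0.6] Ftool xy [0.45 2.08] tq [-0.02 -0.33 -0.05] rp [-180.   -0.   73.]
```

```bash
python3 -m jog '0 0 0.005 0 0 0 1;0 0 0 0 0 0 1' |grep -E 'ft_force'; python3 avg.py
python3 - <<'E'
from h import *
a=snap('side','s5.png'); b=snap('scene','sc5.png')
cv2.imwrite('pics/s5c.png',np.hstack([cv2.resize(a['img'][140:220,230:350],None,fx=3.3,fy=4),cv2.resize(b['img'][175:285,195:325],(396,320))])[:,:,::-1])
E
```

```text
ft_force: [0.0, -0.3, 6.4]
t 17.55 pos [520.4 146.5 253.4] depth 50.1 F [-0.58 -0.93  6.38] sd [0.4 0.3 0.7] Ftool xy [-1.05 -0.28] tq [-0.13  0.06 -0.04] rp [180.  -0.  73.]
```

View pics/s5c.png

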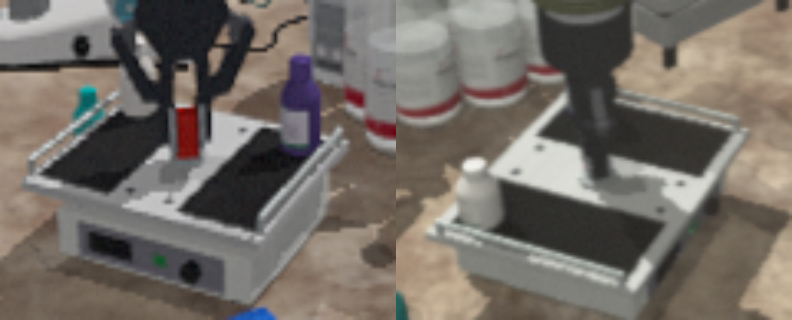

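The collar has seated: vertical force jumped to 6 N at 50 mm depth, and side force is near zero. Both bottles still stand at crop (300,105) and (480,195). I now let go and withdraw.

```bash
python3 -m jog '0 0 0 0 0 0 -0.4;0 0 0 0 0 0 -0.4;0 0 0 0 0 0 -0.4;0 0 0 0 0 0 -0.4;0 0 0 0 0 0 -0.4'; python3 -m jog '0 0 -0.05 0 0 0 -0.4;0 0 -0.2 0 0 0 -0.4;0 0 -0.4 0 0 0 -0.4;0 0 -0.4 0 0 0 -0.4;0 0 -0.3 0 0 0 -0.4'; python3 -m jog '0 0 0 0 0 0 -0.4;0 0 0 0 0 0 -0.4'
python3 - <<'E'
from h import *
a=snap('side','s6.png'); b=snap('wrist','w6.png')
cv2.imwrite('pics/s6c.png',np.hstack([cv2.resize(a['img'][150:220,230:350],(400,300),interpolation=2),cv2.resize(b['img'][0:300,150:550],(400,300))])[:,:,::-1])
print(red(b,110,140,(200,450,60,300)))
E
```

```text
time: 18.27
tool_pos: [520.3, 146.4, 252.8]
tcp_rot: [-180.0, 0.0, 73.0]
ft_force: [-0.0, 0.9, 0.4]
finger_gap: 60.1
grip_force: 0.0
time: 18.9
tool_pos: [520.5, 146.5, 390.5]
tcp_rot: [179.9, -0.1, 73.0]
ft_force: [-0.3, 0.3, 0.5]
finger_gap: 59.8
grip_force: 0.0
time: 19.15
tool_pos: [520.1, 146.4, 387.2]
tcp_rot: [-180.0, 0.0, 73.0]
ft_force: [-0.3, -0.7, -0.4]
finger_gap: 59.8
grip_force: 0.0
(((520.2161254882812, 145.64984130859375), (14.114713668823242, 17.13306427001953), 73.5711669921875), array([310., 193.]), array([329., 208.]))
```

View pics/s6c.png

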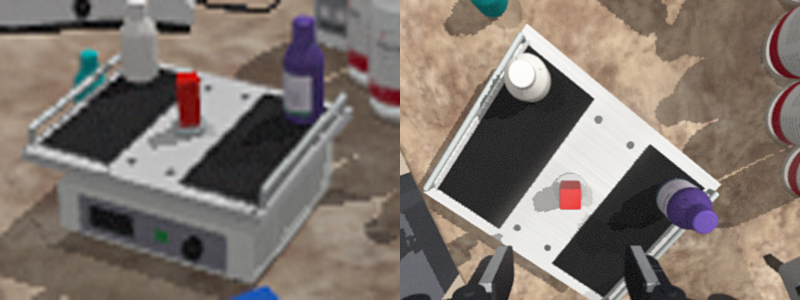

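The pin stands upright with its collar on the deck (grip at wrist-crop (570,195)). Both bottles stand on their mats, and the gripper is clear.

```bash
python3 -c "from bench import *; print(hand_in())"
```

```text
the job is handed in; nothing more can be done
None
```

The pin is through the deck hole and the crank hole with its collar seated on the deck, and it has been let go; both bottles still stand on the deck, the carton stood at the last picture of it and the arm did not go near it again, and the job was handed in at about 19 s.

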